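# Clip the little vise to the bench snap hook

### The arm

A 6-joint arm with a two-finger parallel gripper is mounted at the origin on the work surface. World frame = base frame: x ahead of the robot, y to its left, z up, the work surface at z = 0. Lengths are in m, angles in degrees, forces in N, time in s.
With the tool pointing down it reaches from about 0.3 to 0.75 m from the base axis. Payload 8.5 kg.
Tool frame: the origin (TCP) lies midway between the tips of the shut fingers; the grasp point (between the pads) lies 19 mm behind it (env.grip_depth is the distance from the TCP to the grasp point, in m); y points along the fingers, x is the direction in which the jaws open and shut, and the axes are right-handed (so a half turn about y gives the same grasp; the last joint's range is limited). The gripper opens to 85 mm and grips with 20 to 120 N. Pads are 22 mm wide; open, the fingers measure 114 mm over their backs; the gripper's body (76 mm by 85 mm) begins 54 mm behind the grasp point. The pads swing forward as they close: fully open they stand 13 mm farther back than shut.
Start: joints at [59.742, 21.807, 74.336, -0, 83.858, -12.336], TCP at [0.169, 0.523, 0.231] pointing down, gripper open.
Joint ranges: [-178.18, 178.18], [-50.72, 133.34], [12.68, 142.11], [-81.47, 261.47], [9.98, 163.14], [-165.26, 165.26]. Speed limits (degrees/s): [136.94, 136.94, 180, 180, 180, 180].

### API

Orientations are given as a 3x3 rotation matrix whose columns are the frame's x, y, z axes.
In Python, from rig import env gives the robot as it stands.
- The arm moves only by the shell command python3 -m inch 'ROWS' [FORCE]. ROWS is JSON, a list that holds one entry, the list of rows, each a list of 7 numbers: the gripper command: -1 is shut, 1 is fully open, values between are in proportion, then the shift along the world's x, y, z in cm, then the turn, a rotation vector about the world's x, y, z in degrees. In form: [[[grip, dx, dy, dz, rx, ry, rz], ...]]. A call has 1 to 20 rows; each row is the pose to reach, as a shift and turn from the pose commanded when the call began; what a row does not reach only later rows make up. A row lasts 1/8 s, in which the tool goes at most 62.5 mm and 10.7 degrees, less where a joint would pass 70% of its speed; a pose out of reach is approached as far as the arm can. A call with a gripper value outside its range is refused whole. The fingers move at their own pace and stop on an object; FORCE is the grip in N (left out, the last holds). Time passes only in rows, so rows that repeat a pose let the fingers close. It gives the time, the measured TCP pose, the force and the opening at its end, in the units of the state.
- env.observe(): the state, without advancing time (a new reading comes with each control period).
- env.get_image(name): name is "scene" or "top" or "wrist"; returns a dict with "frame" (420x560x3 uint8, red, green, blue), "mtx" (3x3 intrinsics, pixels), "distortion" ([k1, k2, p1, p2, k3] as OpenCV has them; the pictures are not rectified), "rvec" (rotation vector, rad) and "tvec" (3), from world to camera coordinates, as OpenCV has them. Camera axes: x right, y down, z forward; pixel columns grow to the right and rows downward; lengths in m; the calibration is good to about 2 mm. A picture is of the moment at which its call begins. There is no depth.
- env.close_job(): hands the job in, once; it reports no verdict.
The state is a dict: "time_s": time; "q": joint angles; "qvel": joint speeds; "joint_efforts": joint torques, N m; "position": TCP position; "tool_rot": TCP orientation; "ft_force": force on the tool from outside, world axes, zero at the start; "wrist_torque": the same for the moment, N m; "grip_width": finger opening in m.
Only numpy, scipy, OpenCV 4.12 (cv2) and the standard library are available. Lean on these libraries where they do the work, as an engineer would, in place of code of your own. Each camera call takes 0.05 s, during which the arm holds its last target.

### The job

Anchor the small vise to the bench: slide it up to the snap hook and push the bar of its steel loop in against the sprung gate until it drops inside and the gate snaps shut behind it, then test it with a steady pull of about 12 N straight back against the inside of the shut gate. Leave the vise standing on the bench, clipped in and let go. Work by feel, as the hook may be set a little off its recorded place, in or out and sideways: never press or pull the loop against the hook with more than 18 N, do not touch the hook or its gate with the gripper, and leave the other things alone.

Things in the scene. Friction and masses are not known exactly. Their poses are not given: they have to be found in the camera images.
- vise: Loose green model maker's vise, 0.5 to 0.9 kg. Origin: centre of its base's underside; base 100 x 50 x 16 mm, long along x, z up. Behind the fixed jaw (see jaw_top) are a moving jaw at x = -28 to -8 mm, 54 mm high, a rubber model wheel fixed between the jaws (60 mm high), and a screw with cross bar reaching back to x = -74 mm. At its front (+x) it has a closed upright steel loop (see loop_bar).
- loop_bar (a point): Middle of the upright end bar (7 mm round) of the vise's loop: x = 92 mm, y = 0, z = 25 mm in the vise's frame, axes as the vise's. The loop lies in the vise's plane y = 0: two level 7 mm arms, centre lines 11 and 39 mm high, run forward from x = 52 mm and are joined by this bar.
- jaw_top (a point): Centre of the top of the vise's fixed jaw, x = 20 mm, y = 0, z = 60 mm in the vise's frame. The jaw is a block 24 mm long in x and 40 mm wide in y, from 16 to 60 mm high: grip it from above across its 40 mm width.
- hook: Bench hook. Origin on the bench under the mouth, +x into it, z up. A steel U, open to -x, 20 to 30 mm high, is clamped in a block, off by s = -6 to 6 mm in x and l = -9 to 9 in y (fixed, unmeasured). Nose arm inner face y = l+14, its end lip (rounded, x = s-12 to s+4) y = l+10; hinge arm inner face y = l-14, from x = s-1; flat back, inner face x = s+26.
- mouth (a point): Point x = y = 0, z = 25 mm of the hook's frame, same axes; the shut gate's line is at x = s. Push the bar in along +x, best at y = l+3 mm (the lip stops it at l+6.5; farther out it hits the nose tip before any gate motion): the gate slips past it at x of about s+17 (at y = l+6.5), s+20 (l+3) or s+22 (l+0); the back stops it at s+22.5. If y < l the gate cannot shut: slide the bar to +y.
- gate (a joint): The hook's sprung brass gate, a level 6 mm bar hinged at x = s, y = l-14 mm of the hook's frame, reaching 23 mm towards the nose. 0 = shut (cannot open outwards); grows as it is pushed inwards, to 1.3 rad (0.9 to 1.2 as it slips past). Its spring shuts it; opening takes 2 to 9 N at the bar at y = l+3, over 10 N close to the hinge. Once shut behind the bar, that can be drawn back only to x = s+6.5.
- glue: Bystander: small white bottle, red cap, 34 mm wide, 85 mm tall, standing; origin under its centre.
- screwdriver: Bystander: screwdriver lying on the bench; origin under its middle.
- jar: Bystander: small jar, 48 mm wide, 50 mm tall, standing; origin under its centre.
- block_top (a point): Centre of the top of the grey block that carries the hook: x = 59 mm, y = 0, z = 34 mm in the hook's frame. The block is 46 mm long in x (36 to 82) and 52 mm wide, on a 6 mm flange 60 x 90 mm; the dark screw on it is 6 mm high.
Things that resemble listed ones, but are neither listed nor needed, are in the scene too. There is more than one size of the vise; the one meant has the size given above.

How it is judged (in metres and radians):
On the way, in this order (a step that is already met when the one before it is completed fails the run):
1. the loop's bar is in the mouth and has pushed the gate well open (value of joint gate above 0.45 rad and contact force between vise and hook above 0.5 N and x of loop_bar in the frame of mouth above 0 m), for 0.02 s.
2. the bar is inside the hook and the gate has snapped shut behind it (value of joint gate below 0.1 rad and x of loop_bar in the frame of mouth above -0.0005 m), for 0.1 s.
3. the vise is pulled back so that the bar pulls on the inside of the shut gate with more than 8 N (all of step 2 and contact force between vise and hook above 8 N and x of loop_bar in the frame of mouth below 0.0145 m), for 0.15 s.
At the end, for the whole second after the job is handed in: The loop's bar is inside the hook (0 to 30 mm past the recorded gate line, between the hook's arms), the gate is shut behind it (under 0.1 rad), and the vise stands flat on the bench (within 4 mm and 0.06 rad), at rest and released (all of step 2 and x of loop_bar in the frame of mouth below 0.03 m and y of loop_bar in the frame of mouth between -0.02 and 0.02 m and height (world z) of vise below 0.004 m and angle between vise's own z axis and vertical below 0.06 rad and linear speed of vise below 0.01 m/s); the robot touches nothing.
It fails at once if the vise presses or pulls on the hook with more than 18 N while the gate is shut, or (gate's own pinch included) with more than 30 N while it is open (contact force between vise and hook above 30 N or (contact force between vise and hook above 18 N and value of joint gate below 0.1 rad)).
It fails at once if the robot touches the hook or its gate (contact force between any of the arm, the fingers and hook above 0.5 N).
It fails at once if the vise is tipped by more than 0.4 rad (angle between vise's own z axis and vertical above 0.4 rad).
It fails at once if a bystander is moved by more than 15 mm (distance of any of glue, screwdriver, jar from where it was at the start of the episode above 0.015 m).
It also fails if it takes over 72 s, if anything falls off the work surface, if the arm or the gripper's body presses on something with over 40 N, if the wrist force passes 120 N, or if a joint passes its speed limit or range.

## Working session

There is one attempt and no reset: what is moved stays moved. The work goes in short steps, Python scripts to look and compute and a shell command to move; the robot and the scene stay as the last step left them, time stands still between calls to the robot, and variables do not carry over. Pictures are saved under pics/ and viewed, and the job is handed in when it is done.

```bash
ls; mkdir -p pics; python3 - <<'E'
from rig import env
import cv2
for n in ["scene","top","wrist"]:
    im=env.get_image(n); cv2.imwrite(f"pics/{n}0.png",im["frame"][:,:,::-1])
    print(n,im["mtx"].tolist(),im["distortion"],im["rvec"],im["tvec"])
s=env.observe(); print(s)
E
```

```text
pics
scene [[520.7872414200859, 0.0, 288.69012381847534], [0.0, 520.7872414200859, 204.31455570964096], [0.0, 0.0, 1.0]] [-0.14129845  0.          0.          0.          0.        ] [ 1.59239184  2.07743697 -0.72331252] [ 0.16394204 -0.40613823  1.60781392]
top [[460.85058243032296, 0.0, 280.27812450823825], [0.0, 460.85058243032296, 222.51268165194563], [0.0, 0.0, 1.0]] [-0.09414536  0.          0.          0.          0.        ] [ 2.06799139 -2.1363284   0.23543261] [0.00993214 0.59400475 1.15439034]
wrist [[357.36846721929993, 0.0, 277.01236449658177], [0.0, 357.36846721929993, 208.03037832543643], [0.0, 0.0, 1.0]] [-0.04349002  0.          0.          0.          0.        ] [-2.36213722 -1.71885154 -0.22574766] [-0.55052995 -0.03434716  0.37789623]
{'time_s': 0.15, 'q': array([ 5.97414056e+01,  2.18346950e+01,  7.43710161e+01, -9.86252445e-04,
        8.38567022e+01, -1.23349369e+01]), 'qvel': array([-0.00148505, -0.07380519, -0.17809011, -0.03855066, -0.02258962,
        0.02547018]), 'joint_efforts': array([ 2.68414187e-03, -4.48624957e+01, -2.31345320e+01, -1.52203725e-04,
        3.81838123e-03, -2.04259841e-06]), 'position': array([0.16915526, 0.52312616, 0.23085164]), 'tool_rot': array([[ 3.07747459e-01, -5.34128853e-04, -9.51467927e-01],
       [ 9.51467478e-01, -9.49534105e-04,  3.07747847e-01],
       [-1.06782825e-03, -9.99999407e-01,  2.15989525e-04]]), 'ft_force': array([ 0.04525835, -0.20759119, -0.62318955]), 'wrist_torque': array([ 0.02620091, -0.00936299,  0.03698856]), 'grip_width': 0.08539282440902514}
```

View pics/scene0.png

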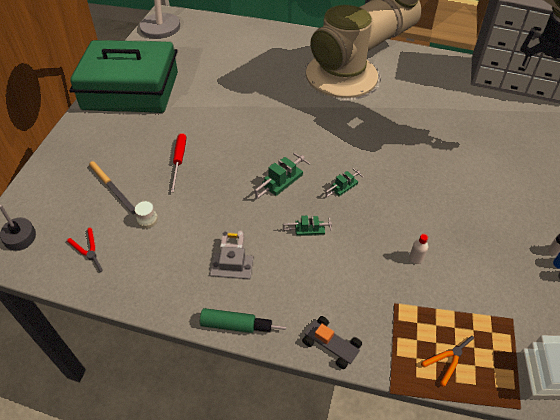

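View pics/top0.png

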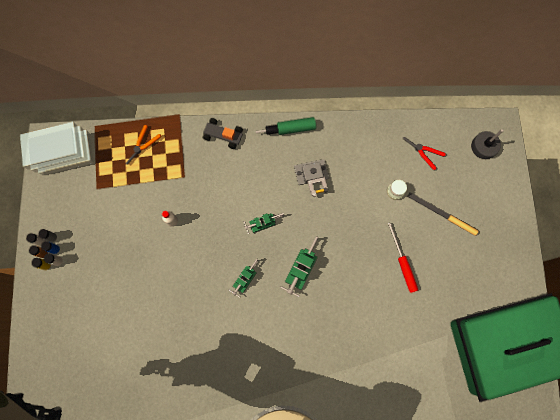

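View pics/wrist0.png

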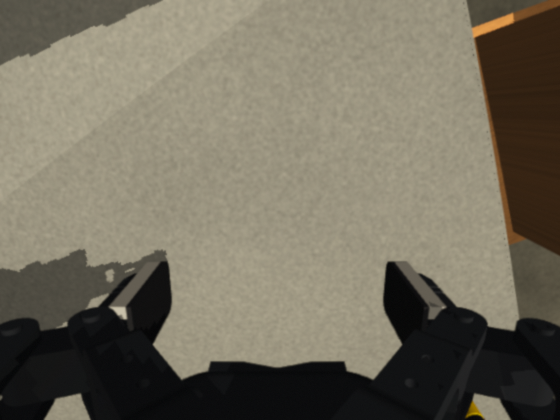

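```bash
cat > h.py <<'E'
import numpy as np, cv2
from rig import env
def cam(n):
    im=env.get_image(n); R,_=cv2.Rodrigues(np.array(im["rvec"],float)); im["R"]=R; im["t"]=np.array(im["tvec"],float).ravel(); return im
def p2w(im,uv,z):
    p=cv2.undistortPoints(np.array([[uv]],float),im["mtx"],im["distortion"])[0,0]
    d=im["R"].T@np.array([p[0],p[1],1.]); c=-im["R"].T@im["t"]
    return c+d*(z-c[2])/d[2]
def w2p(im,P):
    return cv2.projectPoints(np.array(P,float).reshape(-1,3),np.array(im["rvec"],float),np.array(im["tvec"],float),im["mtx"],im["distortion"])[0][:,0]
def crop(im,name,u0,v0,u1,v1,k):
    c=im["frame"][v0:v1,u0:u1,::-1]; cv2.imwrite(name,cv2.resize(c,None,fx=k,fy=k,interpolation=cv2.INTER_CUBIC))
E
python3 - <<'E'
from h import *
im=cam("top"); crop(im,"pics/t1.png",220,150,350,310,3.7) if 0 else crop(im,"pics/t1.png",220,150,350,300,4)
for uv in [(287,290),(323,237),(232,294),(265,258),(244,232),(292,214)]: print(uv,p2w(im,uv,0.025))
im=cam("scene"); crop(im,"pics/s1.png",200,140,380,290,4)
E
```

```text
(287, 290) [ 0.41896355 -0.02146993  0.025     ]
(323, 237) [ 0.55923508 -0.12454     0.025     ]
(232, 294) [0.41291572 0.12505883 0.025     ]
(265, 258) [0.50676275 0.03484813 0.025     ]
(244, 232) [0.58024212 0.0904544  0.025     ]
(292, 214) [ 0.62651667 -0.04252942  0.025     ]
```

View pics/t1.png

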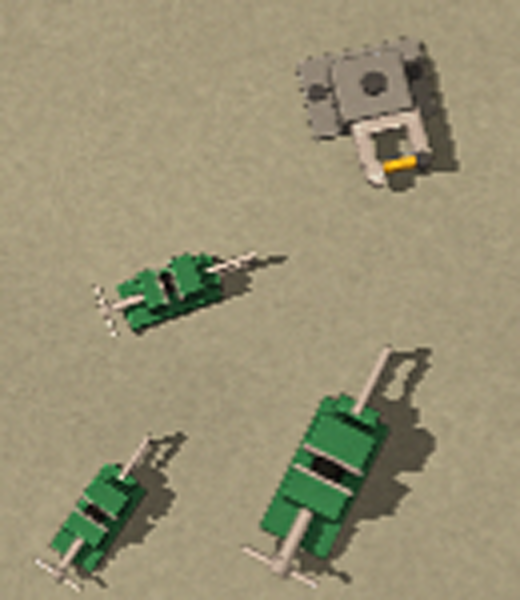

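View pics/s1.png

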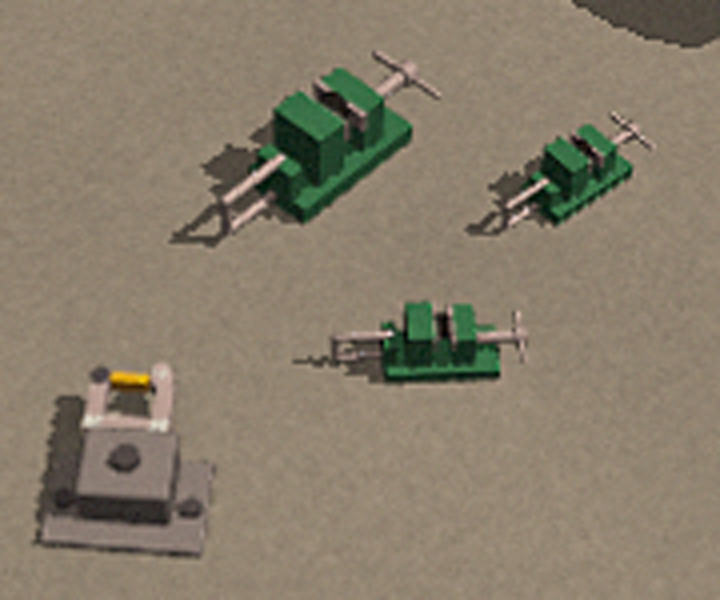

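```bash
python3 - <<'E'
from h import *
im=cam("top"); crop(im,"pics/t2.png",275,230,335,300,8); crop(im,"pics/t3.png",288,155,340,205,10)
im=cam("scene"); crop(im,"pics/s2.png",240,145,315,205,10); crop(im,"pics/s3.png",205,225,260,280,10)
E
```

```text
(no output)
```

View pics/t2.png

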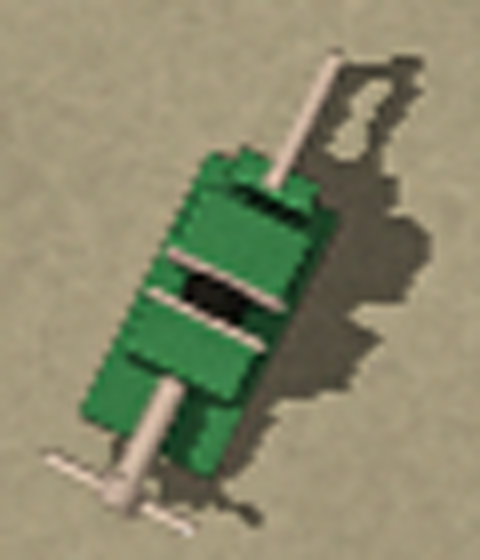

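View pics/t3.png

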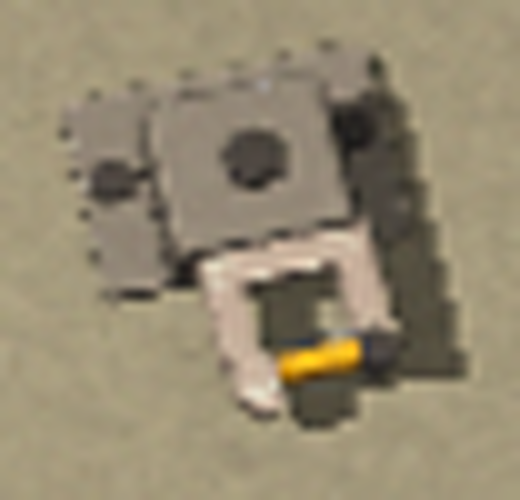

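View pics/s2.png

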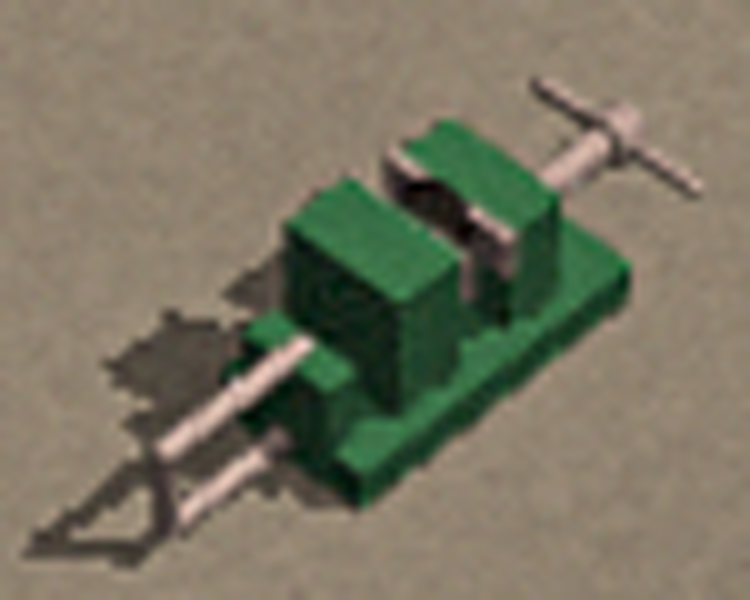

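View pics/s3.png

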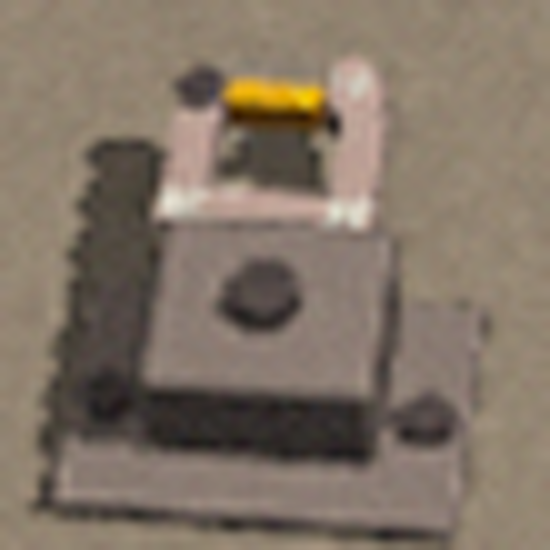

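```bash
cat > fit.py <<'E'
from h import *
from scipy.optimize import least_squares
T=cam("top"); S=cam("scene")
def up(p,k,u,v): return ((p[0]+.5)/k-.5+u,(p[1]+.5)/k-.5+v)
def fit(pts,x0):
    def W(x,P):
        c,s=np.cos(x[2]),np.sin(x[2]); P=np.array(P)/1000
        return np.array([x[0]+c*P[0]-s*P[1],x[1]+s*P[0]+c*P[1],P[2]])
    def r(x):
        return np.concatenate([w2p(im,W(x,P))[0]-uv for im,P,uv in pts])
    q=least_squares(r,x0,loss="soft_l1",f_scale=.6,x_scale=[.1,.1,1])
    print("pose",q.x,np.degrees(q.x[2])); 
    for (im,P,uv),e in zip(pts,r(q.x).reshape(-1,2)): print("T" if im is T else "S",P,e.round(2))
    return q.x
v=[(T,P,up(c,8,275,230)) for P,c in [((95.5,0,42.5),(336,56)),((-50,25,16),(82,410)),((-50,-25,16),(212,470)),((50,25,16),(210,155)),((50,-25,16),(338,212)),((8,20,60),(168,252)),((8,-20,60),(285,306))]]
v+=[(S,P,up(c,10,240,145)) for P,c in [((32,-20,60),(287,225)),((32,20,60),(403,300)),((8,20,60),(462,262)),((8,-20,60),(348,178)),((50,25,0),(362,508)),((-50,25,0),(628,300)),((95.5,0,42.5),(160,445))]]
V=fit(v,[.48,-.07,-.6])
h=[(T,P,up(c,10,288,155)) for P,c in [((36,26,34),(180,258)),((36,-26,34),(352,220)),((82,-26,34),(328,75)),((82,26,34),(152,100)),((59,0,40),(255,158))]]
h+=[(S,P,up(c,10,205,225)) for P,c in [((36,-26,34),(165,235)),((36,26,34),(393,240)),((82,26,34),(375,390)),((82,-26,34),(145,385)),((59,0,40),(258,290))]]
H=fit(h,[.7,-.1,-.2])
def toH(w):
    d=w[:2]-H[:2]; c,s=np.cos(H[2]),np.sin(H[2]); return np.array([c*d[0]+s*d[1],-s*d[0]+c*d[1]])*1000
for n,c in [("noseinner",(247,300)),("noseinner2",(262,350)),("hingeinner",(335,290)),("backinner",(290,272)),("gateTop L",(283,367)),("gateTop R",(362,350)),("nose tip",(262,412)),("hinge pin",(380,352)),("outerback",(205,262)),("outerback R",(370,218))]:
    print(n,toH(p2w(T,up(c,10,288,155),.030)).round(1))
for n,c in [("noseinner",(330,160)),("hingeinner",(218,160)),("back inner",(280,192)),("gateL",(222,95)),("gateR",(325,100)),("nosetip",(352,62)),("pin",(200,85))]:
    print("S",n,toH(p2w(S,up(c,10,205,225),.030)).round(1))
E
python3 fit.py
```

```text
pose [ 0.47642125 -0.06103011 -0.4901977 ] -28.086259352784566
T (95.5, 0, 42.5) [ 0.08 -1.11]
T (-50, 25, 16) [-0.41  0.16]
T (-50, -25, 16) [0.08 0.89]
T (50, 25, 16) [-0.27 -0.88]
T (50, -25, 16) [ 0.29 -0.01]
T (8, 20, 60) [ 0.39 -0.79]
T (8, -20, 60) [-0.45 -0.84]
S (32, -20, 60) [-0.56 -1.03]
S (32, 20, 60) [-0.27 -0.18]
S (8, 20, 60) [ 0.62 -1.65]
S (8, -20, 60) [ 0.14 -1.45]
S (50, 25, 0) [0.2 0.3]
S (-50, 25, 0) [ 0.49 -0.44]
S (95.5, 0, 42.5) [-0.3   0.17]
pose [ 0.69024447 -0.11556443  0.1915073 ] 10.972560161684424
T (36, 26, 34) [-0.17 -0.4 ]
T (36, -26, 34) [ 0.73 -0.53]
T (82, -26, 34) [-0.85 -1.18]
T (82, 26, 34) [-1.21  0.18]
T (59, 0, 40) [-0.43 -0.71]
S (36, -26, 34) [-0.2  -3.08]
S (36, 26, 34) [ 0.25 -2.03]
S (82, 26, 34) [-0.43  0.47]
S (82, -26, 34) [-1.26 -0.66]
S (59, 0, 40) [ 0.54 -0.71]
noseinner [19.9 10. ]
noseinner2 [4.9 9.4]
hingeinner [ 17.3 -14.7]
backinner [25.2 -3.7]
gateTop L [-1.2  4.8]
gateTop R [ -1.3 -17.8]
nose tip [-12.5  13.6]
hinge pin [ -3.  -22.5]
outerback [33.3 18.8]
outerback R [ 35.6 -29.3]
S noseinner [18.3  8.9]
S hingeinner [ 20.3 -16.2]
S back inner [27.9 -1.1]
S gateL [  2.4 -17.7]
S gateR [1.9 5.7]
S nosetip [-9.1 10.5]
S pin [  0.  -23.1]
```

The big vise (about 170 mm overall) matches the stated size. The fit puts it at (0.476, -0.061) with heading -28°. The hook is at (0.690, -0.116) with heading 11°, and l is about -3 mm. I'll move above the jaw next.

```bash
python3 -m inch '[[[1,32.5,-59.3,-10,0,0,-10.2],[1,32.5,-59.3,-10,0,0,-10.2],[1,32.5,-59.3,-10,0,0,-10.2],[1,32.5,-59.3,-10,0,0,-10.2],[1,32.5,-59.3,-10,0,0,-10.2],[1,32.5,-59.3,-10,0,0,-10.2],[1,32.5,-59.3,-10,0,0,-10.2],[1,32.5,-59.3,-10,0,0,-10.2],[1,32.5,-59.3,-10,0,0,-10.2],[1,32.5,-59.3,-10,0,0,-10.2],[1,32.5,-59.3,-10,0,0,-10.2],[1,32.5,-59.3,-10,0,0,-10.2],[1,32.5,-59.3,-10,0,0,-10.2],[1,32.5,-59.3,-10,0,0,-10.2]]]' 60
python3 - <<'E'
from h import *
s=env.observe();print(s["position"],s["tool_rot"][:,0],s["time_s"])
im=cam("wrist");cv2.imwrite("pics/w1.png",im["frame"][:,:,::-1])
print("cam",-im["R"].T@im["t"])
E
```

```text
time_s: 2.2
position: [0.4938, -0.0686, 0.1317]
tool_rot: [[0.47, 0.0, -0.883], [0.883, 0.0, 0.47], [0.0, -1.0, -0.0]]
ft_force: [0.5, 0.4, -0.1]
grip_width: 0.0853
[ 0.49381898 -0.06858394  0.13165901] [4.70118975e-01 8.82603047e-01 1.06034361e-04] 2.2
cam [ 0.43706034 -0.0374029   0.27458626]
```

View pics/w1.png

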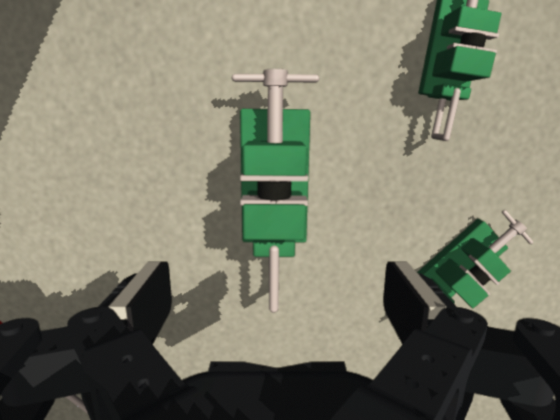

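```bash
python3 - <<'E'
from h import *
im=cam("wrist")
for n,uv,z in [("jaw corners back",(243,202),.06),("",(308,200),.06),("front",(242,241),.06),("",(308,241),.06),("looptip",(274,311),.0425),("basebackL",(241,109),.016),("basebackR",(310,109),.016)]:
    print(n,p2w(im,uv,z).round(4))
E
```

```text
jaw corners back [ 0.4747 -0.0811  0.06  ]
 [ 0.4925 -0.045   0.06  ]
front [ 0.4968 -0.0942  0.06  ]
 [ 0.5166 -0.0571  0.06  ]
looptip [ 0.56   -0.1051  0.0425]
basebackL [ 0.4233 -0.0583  0.016 ]
basebackR [ 0.446  -0.0157  0.016 ]
```

```bash
python3 -m inch '[[[1,0.1,-0.1,-5,0,0,0],[1,0.1,-0.1,-10.4,0,0,0],[1,0.1,-0.1,-10.4,0,0,0],[-1,0.1,-0.1,-10.4,0,0,0],[-1,0.1,-0.1,-10.4,0,0,0],[-1,0.1,-0.1,-10.4,0,0,0],[-1,0.1,-0.1,-10.4,0,0,0],[-1,0.1,-0.1,-10.4,0,0,0],[-1,0.1,-0.1,-10.4,0,0,0]]]' 70
```

```text
time_s: 3.42
position: [0.4961, -0.071, 0.0292]
tool_rot: [[0.471, 0.003, -0.882], [0.882, -0.001, 0.471], [0.0, -1.0, -0.003]]
ft_force: [-2.6, -0.7, 9.9]
grip_width: 0.039
```

```bash
python3 -m inch '[[[-1,0,0,2,0,0,0],[-1,0,0,4.5,0,0,0],[-1,2,-2,4.5,0,0,8],[-1,4,-3.5,4.5,0,0,17],[-1,6,-5,4.5,0,0,26],[-1,7,-6,4.5,0,0,34],[-1,8.5,-6.6,4.5,0,0,39],[-1,8.5,-6.6,4.5,0,0,39],[-1,8.5,-6.6,4.5,0,0,39],[-1,8.5,-6.6,4.5,0,0,39]]]'
python3 - <<'E'
from h import *
for n in ["wrist","top","scene"]:
    im=cam(n);cv2.imwrite(f"pics/{n}2.png",im["frame"][:,:,::-1])
    if n=="top": crop(im,"pics/t4.png",275,150,345,260,6)
    if n=="scene": crop(im,"pics/s4.png",205,165,295,275,6)
E
```

```text
time_s: 4.68
position: [0.5797, -0.1363, 0.0724]
tool_rot: [[-0.188, -0.001, -0.982], [0.982, 0.0, -0.188], [0.0, -1.0, 0.001]]
ft_force: [1.1, -0.9, -7.7]
grip_width: 0.0387
```

View pics/wrist2.png

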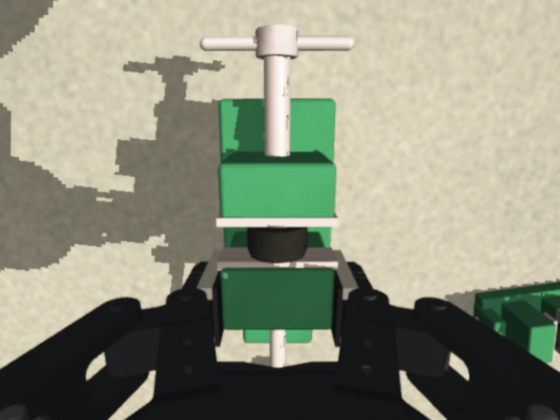

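View pics/t4.png

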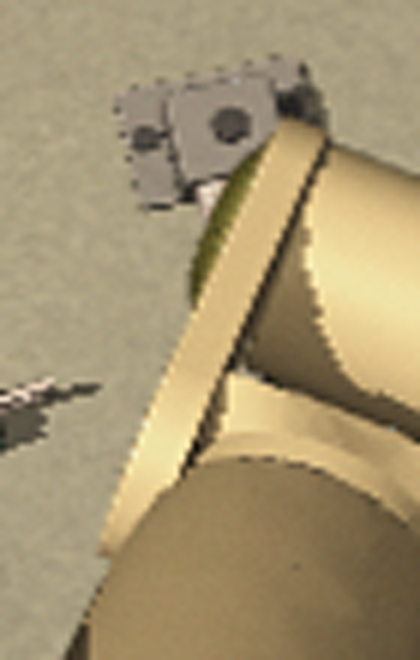

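View pics/s4.png

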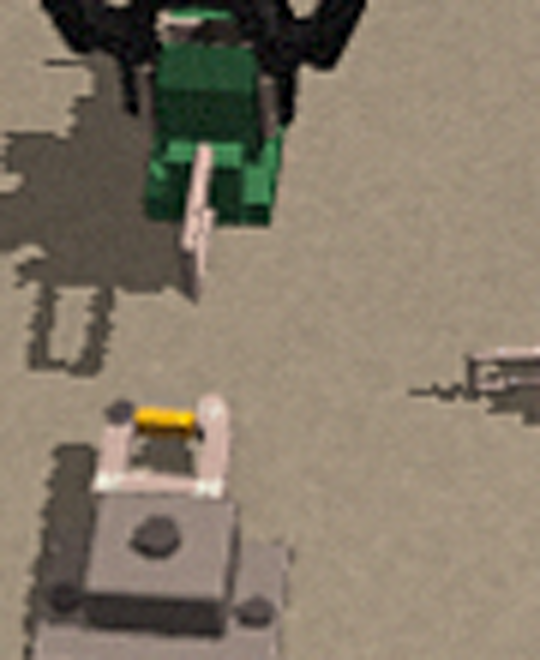

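```bash
python3 -m inch '[[[-1,0,0,-2.5,0,0,0],[-1,0,0,-4.2,0,0,0],[-1,0,0,-4.2,0,0,0],[-1,0,0,-4.2,0,0,0]]]'
python3 - <<'E'
from h import *
im=cam("scene"); crop(im,"pics/s5.png",210,180,275,280,8)
s=env.observe();print(s["position"],s["ft_force"],s["wrist_torque"])
E
```

```text
time_s: 5.32
position: [0.5803, -0.1367, 0.0303]
tool_rot: [[-0.189, -0.0, -0.982], [0.982, 0.0, -0.189], [0.0, -1.0, -0.0]]
ft_force: [-1.1, 0.1, -7.6]
grip_width: 0.0389
[ 0.58032848 -0.13671041  0.03040758] [ 0.28732609  0.86564674 -7.2294337 ] [ 0.04240785 -0.16065998 -0.03312717]
```

View pics/s5.png

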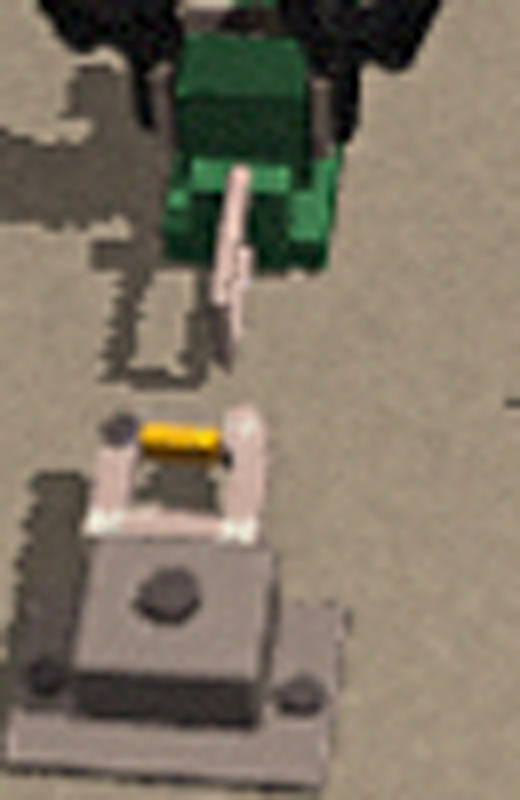

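```bash
cat > ov.py <<'E'
from h import *
import sys
H=np.array([0.69024,-0.11556,np.radians(float(sys.argv[4]) if len(sys.argv)>4 else 10.97)]); s,l=float(sys.argv[1]),float(sys.argv[2])
im=cam("scene"); k=9; u0,v0,u1,v1=210,185,275,285
if True:
    c=cv2.resize(im["frame"][v0:v1,u0:u1,::-1],None,fx=k,fy=k,interpolation=cv2.INTER_CUBIC)[:, :]
def pl(P,o):
    a=o[2]; P=np.array(P,float)/1000
    W=np.c_[o[0]+np.cos(a)*P[:,0]-np.sin(a)*P[:,1],o[1]+np.sin(a)*P[:,0]+np.cos(a)*P[:,1],P[:,2]]
    q=(w2p(im,W)-[u0,v0]+.5)*k-.5
    return q.astype(np.int32)
def line(P,o,col,closed=False): cv2.polylines(c,[pl(P,o)],closed,col,1,cv2.LINE_AA)
for z in (34,): line([(36,-26,z),(36,26,z),(82,26,z),(82,-26,z)],H,(255,0,0),True)
line([(29,-45,6),(29,45,6),(89,45,6),(89,-45,6)],H,(255,0,0),True)
line([(s-8,l+10,30),(s+4,l+10,30),(s+4,l+14,30),(s+26,l+14,30),(s+26,l-14,30),(s-1,l-14,30)],H,(0,0,255))
line([(s,l-14,28),(s,l+9,28)],H,(255,0,255))
st=env.observe(); p=st["position"]; R=st["tool_rot"]; a=np.arctan2(R[1,0],R[0,0])-np.pi/2
off=float(sys.argv[5]) if len(sys.argv)>5 else .5
jx=20+off   # TCP sits at vise x=jx
V=np.array([p[0]-jx/1000*np.cos(a),p[1]-jx/1000*np.sin(a),a]); zz=1
line([(52,0,42.5+zz),(95.5,0,42.5+zz),(95.5,0,7.5+zz)],V,(0,255,255))
line([(32,-20,60+zz),(32,20,60+zz),(8,20,60+zz),(8,-20,60+zz)],V,(0,255,255),True)
line([(-50,25,zz),(50,25,zz),(50,-25,zz)],V,(0,255,255))
cv2.imwrite(sys.argv[3],c[:600] if False else cv2.resize(c,None,fx=.66,fy=.66,interpolation=cv2.INTER_AREA))
b=np.array([V[0]+.092*np.cos(a),V[1]+.092*np.sin(a)])-H[:2]; cc,ss=np.cos(H[2]),np.sin(H[2])
print("bar in hook",(cc*b[0]+ss*b[1])*1000,(-ss*b[0]+cc*b[1])*1000,"heading",np.degrees(a))
E
python3 ov.py 0 -3.5 pics/o1.png
```

```text
bar in hook -40.42621523058545 0.02489271067002835 heading 10.874954945843282
```

View pics/o1.png

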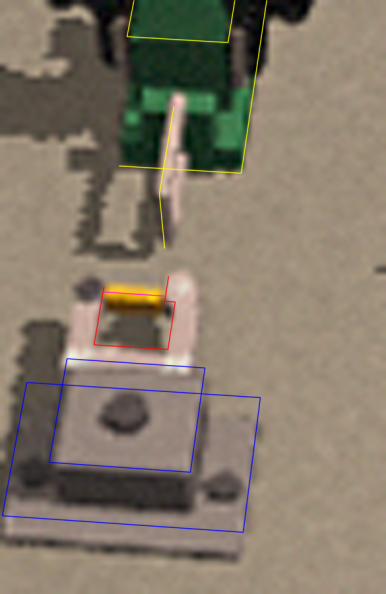

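```bash
python3 -m inch '[[[-1,0.9,0.12,0,0,0,0],[-1,1.7,0.24,0,0,0,0],[-1,2.48,0.35,0,0,0,0],[-1,2.48,0.35,0,0,0,0],[-1,2.48,0.35,0,0,0,0]]]'
python3 ov.py 0 -4.5 pics/o2.png
```

```text
time_s: 6.05
position: [0.6048, -0.1331, 0.0302]
tool_rot: [[-0.189, -0.001, -0.982], [0.982, 0.0, -0.189], [0.0, -1.0, 0.0]]
ft_force: [-0.4, 1.3, -6.8]
grip_width: 0.039
bar in hook -15.747858060125644 -1.1546983387395815 heading 10.8737543802563
```

View pics/o2.png

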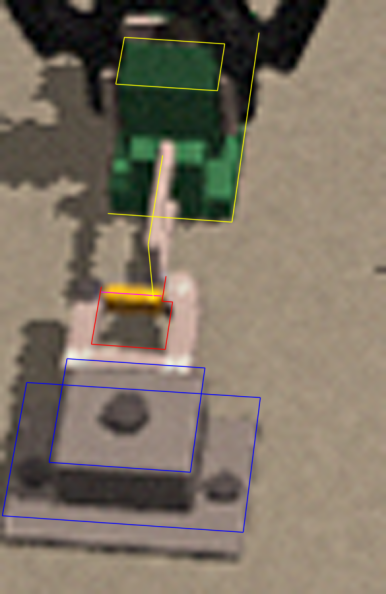

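```bash
python3 - <<'E'
from h import *
im=cam("scene"); crop(im,"pics/s6.png",218,205,250,247,16)
E
```

```text
(no output)
```

View pics/s6.png

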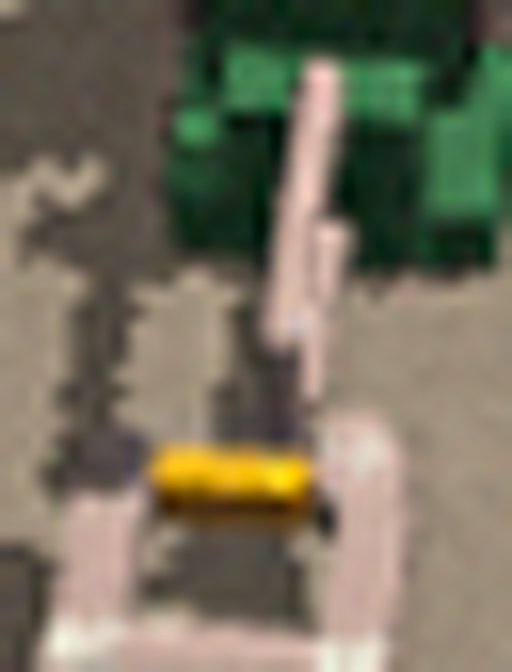

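```bash
python3 -m inch '[[[-1,0.3,-0.02,0,0,0,0],[-1,0.5,0,0,0,0,0],[-1,0.66,0.01,0,0,0,0],[-1,0.66,0.01,0,0,0,0]]]'
cat > b.py <<'E'
from h import *
H=np.array([0.69024,-0.11556,np.radians(10.97)])
f=[];cc,ss=np.cos(H[2]),np.sin(H[2])
import sys
n=int(sys.argv[1]) if len(sys.argv)>1 else 3
for i in range(n):
    st=env.observe(); f.append(np.r_[st["ft_force"],st["wrist_torque"]])
    if i<n-1: env.get_image("wrist")
p=st["position"]; R=st["tool_rot"]; a=np.arctan2(R[1,0],R[0,0])-np.pi/2
b=np.array([p[0]+.0715*np.cos(a),p[1]+.0715*np.sin(a)])-H[:2]
f=np.mean(f,0)
print("bar x,y %.2f %.2f"%((cc*b[0]+ss*b[1])*1000,(-ss*b[0]+cc*b[1])*1000),"Fx,Fy,Fz %.2f %.2f %.2f"%(cc*f[0]+ss*f[1],-ss*f[0]+cc*f[1],f[2]),"M",f[3:].round(2),"head %.2f"%np.degrees(a),"t",st["time_s"])
E
python3 b.py
```

```text
time_s: 6.65
position: [0.6117, -0.1331, 0.0303]
tool_rot: [[-0.189, -0.0, -0.982], [0.982, -0.0, -0.189], [-0.0, -1.0, 0.0]]
ft_force: [-0.0, 0.3, -7.8]
grip_width: 0.0388
bar x,y -9.05 -2.33 Fx,Fy,Fz -0.20 0.48 -7.19 M [ 0.04 -0.13  0.  ] head 10.88 t 6.75
```

Moving ahead 3 mm, then reading the force.

```bash
python3 -m inch '[[[-1,0.1,0.02,0,0,0,0],[-1,0.2,0.04,0,0,0,0],[-1,0.3,0.06,0,0,0,0],[-1,0.3,0.06,0,0,0,0]]]'
python3 b.py; python3 -m inch '[[[-1,0.1,0.02,0,0,0,0],[-1,0.2,0.04,0,0,0,0],[-1,0.2,0.04,0,0,0,0]]]'
python3 b.py
```

```text
time_s: 7.25
position: [0.6144, -0.1325, 0.0303]
tool_rot: [[-0.189, -0.001, -0.982], [0.982, -0.0, -0.189], [0.0, -1.0, 0.001]]
ft_force: [-2.3, -0.7, -6.5]
grip_width: 0.0391
bar x,y -6.15 -2.35 Fx,Fy,Fz -1.92 -0.29 -6.50 M [-0.05  0.16  0.02] head 10.88 t 7.35
time_s: 7.72
position: [0.6166, -0.132, 0.0302]
tool_rot: [[-0.189, -0.0, -0.982], [0.982, 0.0, -0.189], [0.0, -1.0, 0.0]]
ft_force: [-3.5, 0.8, -5.4]
grip_width: 0.0388
bar x,y -3.98 -2.20 Fx,Fy,Fz -2.93 1.19 -5.79 M [0.14 0.33 0.08] head 10.89 t 7.825
```

```bash
python3 -m inch '[[[-1,0.1,0.02,0,0,0,0],[-1,0.2,0.04,0,0,0,0],[-1,0.3,0.06,0,0,0,0],[-1,0.3,0.06,0,0,0,0]]]'
python3 b.py; python3 - <<'E'
from h import *
im=cam("scene"); crop(im,"pics/s7.png",218,205,250,247,16)
E
```

```text
time_s: 8.32
position: [0.6197, -0.1315, 0.0303]
tool_rot: [[-0.189, -0.0, -0.982], [0.982, -0.0, -0.189], [0.0, -1.0, 0.0]]
ft_force: [-4.6, 0.8, -4.8]
grip_width: 0.0393
bar x,y -0.87 -2.31 Fx,Fy,Fz -3.82 1.48 -5.80 M [0.12 0.48 0.11] head 10.88 t 8.425
```

View pics/s7.png

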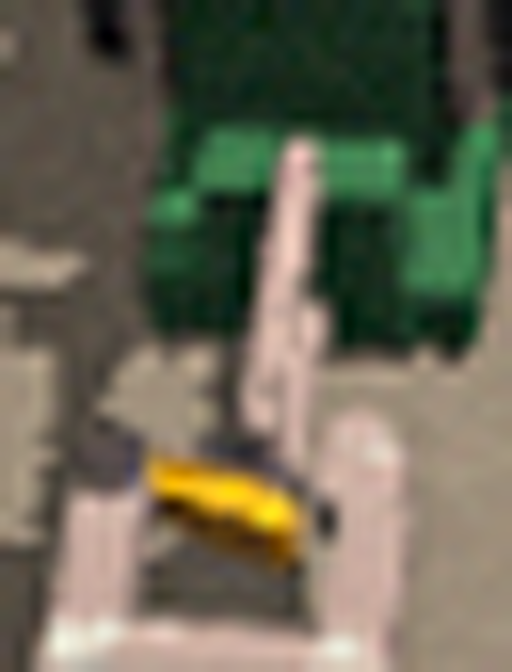

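```bash
python3 -m inch '[[[-1,0.1,0.02,0,0,0,0],[-1,0.2,0.04,0,0,0,0],[-1,0.3,0.06,0,0,0,0],[-1,0.4,0.08,0,0,0,0],[-1,0.5,0.1,0,0,0,0],[-1,0.5,0.1,0,0,0,0]]]'
python3 b.py;python3 -m inch '[[[-1,0.1,0.02,0,0,0,0],[-1,0.2,0.04,0,0,0,0],[-1,0.3,0.06,0,0,0,0],[-1,0.4,0.08,0,0,0,0],[-1,0.5,0.1,0,0,0,0],[-1,0.5,0.1,0,0,0,0]]]'
python3 b.py
```

```text
time_s: 9.22
position: [0.6245, -0.1304, 0.0301]
tool_rot: [[-0.189, -0.001, -0.982], [0.982, 0.0, -0.189], [0.0, -1.0, 0.001]]
ft_force: [-5.1, -0.1, -8.3]
grip_width: 0.0388
bar x,y 4.09 -2.15 Fx,Fy,Fz -4.57 0.75 -7.97 M [-0.06  0.7   0.05] head 10.88 t 9.325
time_s: 10.07
position: [0.6295, -0.1292, 0.0301]
tool_rot: [[-0.189, -0.001, -0.982], [0.982, 0.0, -0.189], [0.001, -1.0, 0.0]]
ft_force: [-4.9, -0.2, -8.3]
grip_width: 0.0388
bar x,y 9.25 -1.93 Fx,Fy,Fz -4.45 1.98 -8.11 M [0.18 0.76 0.17] head 10.89 t 10.175
```

```bash
python3 -m inch '[[[-1,0.1,0.01,0,0,0,0],[-1,0.2,0.03,0,0,0,0],[-1,0.3,0.05,0,0,0,0],[-1,0.4,0.07,0,0,0,0],[-1,0.4,0.07,0,0,0,0]]]'
python3 b.py;python3 -m inch '[[[-1,0.1,0.02,0,0,0,0],[-1,0.2,0.04,0,0,0,0],[-1,0.2,0.04,0,0,0,0]]]'
python3 b.py; python3 - <<'E'
from h import *
im=cam("scene"); crop(im,"pics/s8.png",218,205,250,247,16)
E
```

```text
time_s: 10.8
position: [0.6336, -0.1286, 0.0302]
tool_rot: [[-0.189, -0.0, -0.982], [0.982, 0.0, -0.189], [0.0, -1.0, 0.0]]
ft_force: [-3.7, 1.6, -8.9]
grip_width: 0.0391
bar x,y 13.44 -2.13 Fx,Fy,Fz -3.73 2.44 -7.91 M [0.35 0.69 0.17] head 10.89 t 10.9
time_s: 11.28
position: [0.6359, -0.1282, 0.0304]
tool_rot: [[-0.189, 0.0, -0.982], [0.982, 0.0, -0.189], [0.0, -1.0, -0.0]]
ft_force: [-2.9, 3.1, -7.0]
grip_width: 0.0389
bar x,y 15.66 -2.15 Fx,Fy,Fz -2.25 3.99 -7.43 M [0.53 0.51 0.25] head 10.89 t 11.375
```

View pics/s8.png

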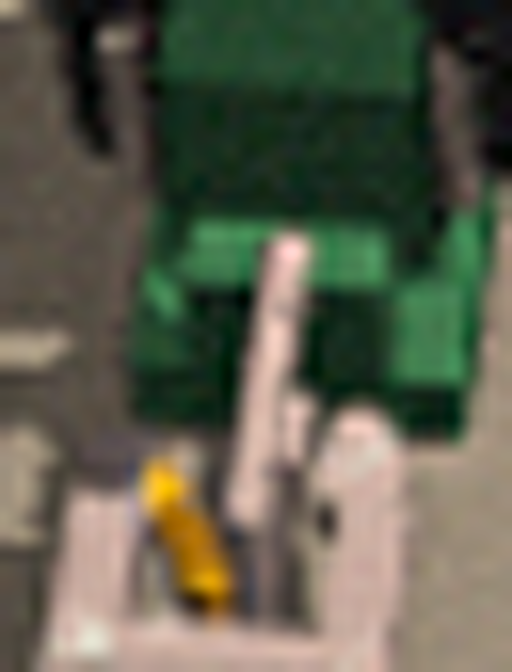

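```bash
python3 -m inch '[[[-1,0.05,0.01,0,0,0,0],[-1,0.1,0.02,0,0,0,0],[-1,0.1,0.02,0,0,0,0]]]'
python3 b.py;python3 -m inch '[[[-1,0.05,0.01,0,0,0,0],[-1,0.1,0.02,0,0,0,0],[-1,0.1,0.02,0,0,0,0]]]'
python3 b.py; python3 -m inch '[[[-1,0.05,0.01,0,0,0,0],[-1,0.05,0.01,0,0,0,0],[-1,0.05,0.01,0,0,0,0]]]'
python3 b.py;
```

```text
time_s: 11.8
position: [0.6368, -0.1282, 0.0303]
tool_rot: [[-0.189, 0.0, -0.982], [0.982, 0.0, -0.189], [0.0, -1.0, -0.0]]
ft_force: [-3.1, 1.4, -7.1]
grip_width: 0.0391
bar x,y 16.55 -2.30 Fx,Fy,Fz -2.68 3.04 -6.99 M [0.58 0.41 0.25] head 10.88 t 11.9
time_s: 12.28
position: [0.6378, -0.1279, 0.0304]
tool_rot: [[-0.189, 0.0, -0.982], [0.982, 0.0, -0.189], [-0.0, -1.0, -0.0]]
ft_force: [-1.8, 4.1, -8.1]
grip_width: 0.0387
bar x,y 17.64 -2.25 Fx,Fy,Fz -1.15 4.26 -7.26 M [0.68 0.29 0.3 ] head 10.88 t 12.375
time_s: 12.75
position: [0.6382, -0.1278, 0.0303]
tool_rot: [[-0.189, 0.0, -0.982], [0.982, 0.0, -0.189], [0.0, -1.0, -0.0]]
ft_force: [-1.7, 4.4, -7.5]
grip_width: 0.0394
bar x,y 18.06 -2.24 Fx,Fy,Fz -1.14 4.36 -7.51 M [0.7  0.28 0.32] head 10.88 t 12.85
```

```bash
python3 -m inch '[[[-1,0.05,0.01,0,0,0,0],[-1,0.1,0.02,0,0,0,0],[-1,0.1,0.02,0,0,0,0]]]'
python3 b.py;python3 -m inch '[[[-1,0.05,0.01,0,0,0,0],[-1,0.05,0.01,0,0,0,0],[-1,0.05,0.01,0,0,0,0]]]'
python3 b.py
```

```text
time_s: 13.22
position: [0.6393, -0.1276, 0.0303]
tool_rot: [[-0.189, 0.0, -0.982], [0.982, 0.0, -0.189], [0.0, -1.0, -0.0]]
ft_force: [-2.4, 3.8, -6.5]
grip_width: 0.0388
bar x,y 19.15 -2.26 Fx,Fy,Fz -0.94 4.66 -6.53 M [0.76 0.18 0.34] head 10.88 t 13.325
time_s: 13.7
position: [0.6397, -0.1275, 0.0304]
tool_rot: [[-0.189, 0.0, -0.982], [0.982, -0.0, -0.189], [-0.0, -1.0, -0.0]]
ft_force: [-0.5, 3.9, -7.1]
grip_width: 0.039
bar x,y 19.63 -2.27 Fx,Fy,Fz -0.32 4.37 -7.39 M [0.85 0.11 0.35] head 10.88 t 13.8
```

```bash
python3 -m inch '[[[-1,0.05,0.01,0,0,0,0],[-1,0.05,0.01,0,0,0,0],[-1,0.05,0.01,0,0,0,0]]]'
python3 b.py;python3 -m inch '[[[-1,0.05,0.01,0,0,0,0],[-1,0.05,0.01,0,0,0,0],[-1,0.05,0.01,0,0,0,0]]]'
python3 b.py;python3 - <<'E'
from h import *
im=cam("scene"); crop(im,"pics/s9.png",218,205,250,247,16)
E
```

```text
time_s: 14.18
position: [0.6402, -0.1274, 0.0304]
tool_rot: [[-0.189, 0.0, -0.982], [0.982, 0.0, -0.189], [0.0, -1.0, -0.0]]
ft_force: [-0.3, 5.0, -7.8]
grip_width: 0.0388
bar x,y 20.09 -2.27 Fx,Fy,Fz 0.03 5.09 -7.45 M [0.89 0.04 0.35] head 10.88 t 14.275
time_s: 14.65
position: [0.6411, -0.1284, 0.0306]
tool_rot: [[-0.188, 0.001, -0.982], [0.982, -0.002, -0.188], [-0.002, -1.0, -0.001]]
ft_force: [0.2, -0.2, -8.3]
grip_width: 0.0387
bar x,y 20.67 -3.18 Fx,Fy,Fz -0.08 0.01 -7.61 M [ 0.06 -0.1  -0.03] head 10.84 t 14.75
```

View pics/s9.png

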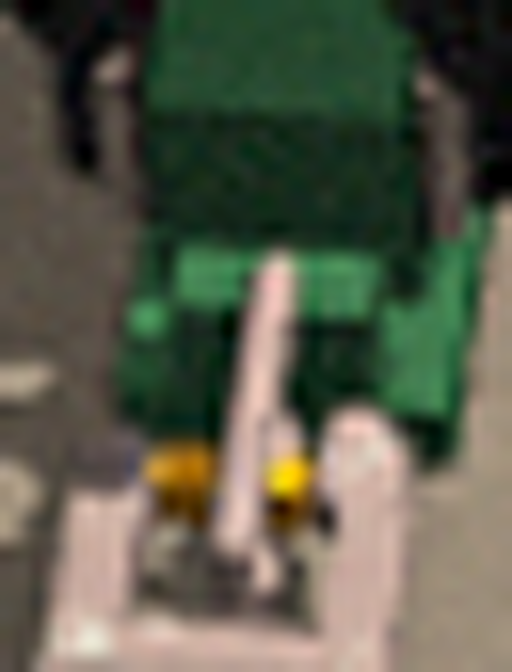

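```bash
python3 -m inch '[[[-1,-0.3,-0.05,0,0,0,0],[-1,-0.6,-0.1,0,0,0,0],[-1,-0.9,-0.15,0,0,0,0],[-1,-1.15,-0.2,0,0,0,0],[-1,-1.15,-0.2,0,0,0,0]]]'
python3 b.py;python3 -m inch '[[[-1,-0.05,-0.01,0,0,0,0],[-1,-0.1,-0.02,0,0,0,0],[-1,-0.15,-0.03,0,0,0,0],[-1,-0.15,-0.03,0,0,0,0]]]'
python3 b.py
```

```text
time_s: 15.42
position: [0.629, -0.1294, 0.0304]
tool_rot: [[-0.189, -0.0, -0.982], [0.982, -0.0, -0.189], [-0.0, -1.0, 0.0]]
ft_force: [0.4, -0.5, -6.5]
grip_width: 0.0392
bar x,y 8.94 -2.11 Fx,Fy,Fz 0.07 0.13 -6.83 M [ 0.06 -0.14 -0.02] head 10.88 t 15.525
time_s: 16.02
position: [0.6276, -0.1297, 0.0303]
tool_rot: [[-0.189, -0.0, -0.982], [0.982, -0.0, -0.189], [-0.0, -1.0, 0.0]]
ft_force: [0.7, -0.0, -7.6]
grip_width: 0.0387
bar x,y 7.35 -2.07 Fx,Fy,Fz 0.17 0.08 -7.31 M [ 0.   -0.11  0.01] head 10.88 t 16.125
```

```bash
for i in 1 ; do python3 -m inch '[[[-1,-0.05,-0.01,0,0,0,0],[-1,-0.05,-0.01,0,0,0,0]]]'
python3 b.py;python3 -m inch '[[[-1,-0.05,-0.01,0,0,0,0],[-1,-0.05,-0.01,0,0,0,0]]]'
python3 b.py; done
```

```text
time_s: 16.38
position: [0.6271, -0.1298, 0.0303]
tool_rot: [[-0.189, 0.0, -0.982], [0.982, 0.0, -0.189], [0.0, -1.0, -0.0]]
ft_force: [0.3, 0.4, -7.4]
grip_width: 0.0389
bar x,y 6.84 -2.10 Fx,Fy,Fz -0.16 0.45 -7.33 M [ 0.02 -0.1   0.01] head 10.88 t 16.475
time_s: 16.73
position: [0.6268, -0.1299, 0.0303]
tool_rot: [[-0.189, 0.001, -0.982], [0.982, 0.0, -0.189], [-0.0, -1.0, -0.001]]
ft_force: [2.0, 0.8, -8.0]
grip_width: 0.0388
bar x,y 6.54 -2.10 Fx,Fy,Fz 2.24 -0.22 -7.93 M [ 0.09 -0.39  0.01] head 10.88 t 16.825
```

```bash
python3 -m inch '[[[-1,-0.03,-0.005,0,0,0,0],[-1,-0.03,-0.005,0,0,0,0]]]'
python3 b.py
```

```text
time_s: 17.08
position: [0.6267, -0.1299, 0.0304]
tool_rot: [[-0.189, 0.001, -0.982], [0.982, -0.0, -0.189], [-0.0, -1.0, -0.001]]
ft_force: [4.1, 1.9, -9.1]
grip_width: 0.0387
bar x,y 6.36 -2.10 Fx,Fy,Fz 4.48 0.54 -9.10 M [ 0.21 -0.84  0.  ] head 10.88 t 17.175
```

```bash
python3 -m inch '[[[-1,-0.03,-0.005,0,0,0,0],[-1,-0.03,-0.005,0,0,0,0]]]'
python3 b.py
```

```text
time_s: 17.42
position: [0.6266, -0.1299, 0.0304]
tool_rot: [[-0.189, 0.001, -0.982], [0.982, -0.0, -0.189], [-0.0, -1.0, -0.001]]
ft_force: [6.0, 1.5, -9.9]
grip_width: 0.0388
bar x,y 6.32 -2.14 Fx,Fy,Fz 6.27 0.60 -9.76 M [ 0.25 -1.09 -0.  ] head 10.88 t 17.525
```

About 7 N per mm of command. Two more steps of 0.3 to 0.4 mm should do it.

```bash
python3 -m inch '[[[-1,-0.04,-0.01,0,0,0,0],[-1,-0.04,-0.01,0,0,0,0]]]'
python3 b.py; python3 -m inch '[[[-1,-0.02,-0.005,0,0,0,0],[-1,-0.02,-0.005,0,0,0,0]]]'
python3 b.py
```

```text
time_s: 17.77
position: [0.6265, -0.13, 0.0304]
tool_rot: [[-0.189, 0.002, -0.982], [0.982, -0.0, -0.189], [-0.0, -1.0, -0.002]]
ft_force: [6.9, 1.3, -10.4]
grip_width: 0.0386
bar x,y 6.23 -2.12 Fx,Fy,Fz 8.04 0.07 -10.33 M [ 0.29 -1.35 -0.01] head 10.88 t 17.875
time_s: 18.12
position: [0.6265, -0.13, 0.0304]
tool_rot: [[-0.189, 0.003, -0.982], [0.982, -0.0, -0.189], [-0.001, -1.0, -0.003]]
ft_force: [8.3, 1.6, -10.6]
grip_width: 0.0388
bar x,y 6.17 -2.15 Fx,Fy,Fz 8.78 0.47 -10.69 M [ 0.37 -1.45  0.05] head 10.88 t 18.225
```

```bash
python3 -m inch '[[[-1,-0.04,-0.01,0,0,0,0],[-1,-0.04,-0.01,0,0,0,0],[-1,-0.04,-0.01,0,0,0,0]]]'
python3 b.py; python3 -m inch '[[[-1,-0.02,0,0,0,0,0],[-1,-0.02,0,0,0,0,0],[-1,-0.02,0,0,0,0,0],[-1,-0.02,0,0,0,0,0]]]'
python3 b.py 5
```

```text
time_s: 18.6
position: [0.6264, -0.13, 0.0304]
tool_rot: [[-0.189, 0.003, -0.982], [0.982, 0.0, -0.189], [-0.001, -1.0, -0.003]]
ft_force: [9.6, 2.7, -11.1]
grip_width: 0.0387
bar x,y 6.12 -2.17 Fx,Fy,Fz 10.58 0.30 -11.76 M [ 0.42 -1.66  0.01] head 10.88 t 18.7
time_s: 19.2
position: [0.6264, -0.13, 0.0304]
tool_rot: [[-0.189, 0.004, -0.982], [0.982, -0.0, -0.189], [-0.001, -1.0, -0.004]]
ft_force: [11.3, 3.7, -12.3]
grip_width: 0.039
bar x,y 6.06 -2.15 Fx,Fy,Fz 11.67 0.39 -11.94 M [ 0.43 -1.78  0.04] head 10.88 t 19.4
```

```bash
python3 -m inch '[[[-1,0.2,0.04,0,0,0,0],[-1,0.4,0.08,0,0,0,0],[-1,0.6,0.12,0,0,0,0],[-1,0.6,0.12,0,0,0,0],[-1,0.6,0.12,-0.05,0,0,0],[-1,0.6,0.12,-0.1,0,0,0],[-1,0.6,0.12,-0.12,0,0,0],[-1,0.6,0.12,-0.12,0,0,0]]]'
python3 b.py
```

```text
time_s: 20.4
position: [0.6308, -0.1291, 0.0291]
tool_rot: [[-0.189, -0.0, -0.982], [0.982, -0.0, -0.189], [-0.0, -1.0, 0.0]]
ft_force: [-0.4, -0.4, -6.9]
grip_width: 0.0388
bar x,y 10.63 -2.07 Fx,Fy,Fz -0.24 -0.03 -7.17 M [ 0.01 -0.15  0.01] head 10.88 t 20.5
```

```bash
python3 -m inch '[[[-1,0,0,-0.05,0,0,0],[-1,0,0,-0.05,0,0,0]]]'; python3 -m inch '[[[-1,0,0,-0.05,0,0,0],[-1,0,0,-0.05,0,0,0]]]'
python3 b.py
```

```text
time_s: 20.75
position: [0.6309, -0.129, 0.0289]
tool_rot: [[-0.189, 0.0, -0.982], [0.982, -0.0, -0.189], [-0.0, -1.0, -0.0]]
ft_force: [0.0, 0.1, -5.0]
grip_width: 0.0391
time_s: 21.0
position: [0.631, -0.1291, 0.0288]
tool_rot: [[-0.189, 0.001, -0.982], [0.982, -0.0, -0.189], [-0.0, -1.0, -0.001]]
ft_force: [-1.7, 1.5, 1.4]
grip_width: 0.0384
bar x,y 10.79 -2.05 Fx,Fy,Fz -1.21 1.89 2.35 M [ 0.13  0.33 -0.03] head 10.89 t 21.1
```

On the bench. I'll release and retreat straight up.

```bash
python3 -m inch '[[[-0.3,0,0,0,0,0,0],[-0.1,0,0,0,0,0,0],[0.2,0,0,0,0,0,0],[0.6,0,0,0,0,0,0],[0.8,0,0,0,0,0,0],[0.8,0,0,0,0,0,0],[0.8,0,0,1,0,0,0],[0.8,0,0,3,0,0,0],[0.8,0,0,6,0,0,0],[0.8,0,0,12,0,0,0],[0.8,-4,0,18,0,0,0],[0.8,-10,0,18,0,0,0],[0.8,-16,0,18,0,0,0],[0.8,-22,0,18,0,0,0],[0.8,-22,0,18,0,0,0],[0.8,-22,0,18,0,0,0]]]'
python3 - <<'E'
from h import *
im=cam("scene"); crop(im,"pics/s10.png",190,170,290,270,6)
im=cam("top"); crop(im,"pics/t10.png",270,140,350,240,6)
E
```

```text
time_s: 23.1
position: [0.4115, -0.1294, 0.209]
tool_rot: [[-0.188, 0.002, -0.982], [0.982, -0.001, -0.188], [-0.002, -1.0, -0.002]]
ft_force: [0.5, 0.2, -0.1]
grip_width: 0.0772
```

View pics/s10.png

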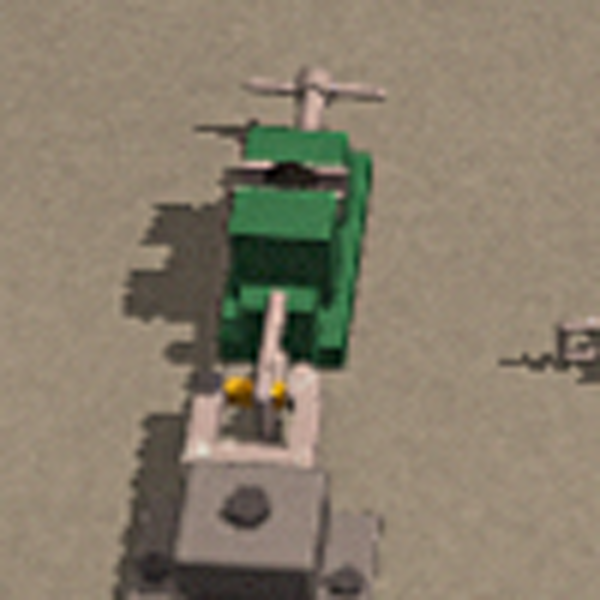

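View pics/t10.png

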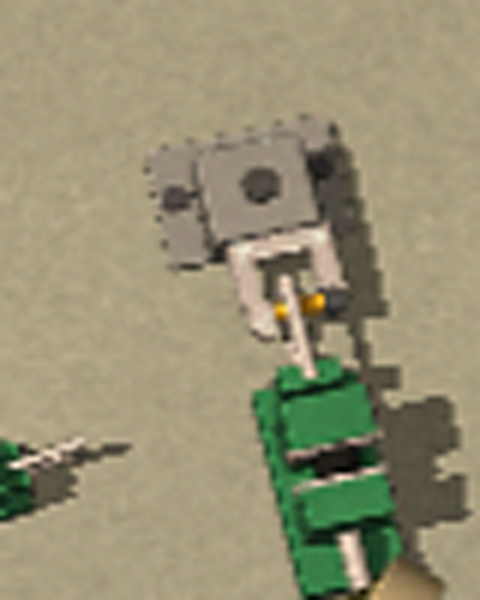

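The vise is clipped in with the gate shut behind the bar. It stands flat, and the gripper is clear of it.

```bash
python3 -c "
from rig import env
print(env.close_job())"
```

```text
the job is handed in; nothing more can be done
None
```

The vise is clipped into the bench hook, tested, set down on the bench and let go, and I handed the job in at about 23 s of the 72 s allowed. The hand-in gives no verdict, so what follows rests on my own readings.

- **Insertion:** I gripped the 170 mm green vise by its fixed jaw and pushed the bar in against the gate with about 4.6 N along the push. The gate slipped past at about x = 20 mm, which puts s close to 0 and l at about -5 mm. The readings at that point were a side force falling from 5 N to 0, and the scene image showed the gate shut behind the bar.
- **Pull test:** The bar met the inside of the gate at x ≈ 6.6 mm. I raised the pull in small steps to about 11.7 N straight back and held it for over half a second. A downward load of about 4.5 N built up on the wrist as well. Even if the hook took all of that, the total stayed near 12.5 N, under the 18 N limit.
- **Last checks:** After I let go and backed the arm away, both the scene and top images showed:
  - the bar inside the hook, about 11 mm past the gate line;
  - the gate shut;
  - the vise upright on the bench and nothing touching it.

**Disagreement:** The early camera estimates of l ranged from about -1 to -8 mm, so I steered by close-up images and by the measured forces instead.

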